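Slide the filter stage onto its dovetail rail and clamp it

ROBOT

A 6-joint arm with a two-finger parallel gripper is mounted at the origin on a cart in front of the work surface, level with it; the furniture and walls round the work are solid. World frame = base frame: x ahead of the robot, y to its left, z up, the work surface at z = 0. Lengths are in m, angles in rad, forces in N, time in s.
With the tool pointing down it reaches from about 0.3 to 1 m from the base axis. Payload 5.1 kg.
Tool frame: the origin (TCP) lies midway between the tips of the shut fingers; the grasp point (between the pads) lies 19 mm behind it; z points along the fingers, y is the line along which they close (so a half turn about z gives the same grasp; the last joint's range is limited). The gripper opens to 95 mm and grips with 3 to 60 N. Pads are 20 mm wide; open, the fingers measure 119 mm over their backs; the gripper's body (75 mm by 180 mm) begins 59 mm behind the grasp point.
Start: joints at [-1.243, 0.124, 1.65, -0, 1.367, -0.083], TCP at [0.26, -0.596, 0.18] pointing down, gripper open.
Joint ranges: [-2.61, 2.61], [-1.02, 2.33], [0.03, 2.71], [-1.35, 4.49], [0.32, 2.68], [-2.91, 2.91]. Speed limits (rad/s): [2.57, 2.57, 3.14, 3.14, 3.14, 3.14].

INTERFACE

Orientations are given as a unit quaternion [w, x, y, z].
In Python, from bench import telemetry, eyes, workorder, cut_out gives the robot as it stands.
- The arm moves only by the tool play_rows, never from a script. Its argument "increments" is a list that holds one entry, the list of rows, each a list of 7 numbers: the shift along the tool's x, y, z in m, then the turn, a rotation vector about the tool's x, y, z in degrees, then the opening, from 0 (shut) to 1 (fully open). In form: [[[tx, ty, tz, ax, ay, az, jaw], ...]]. A call has 1 to 12 rows; each row is the pose to reach, as a shift and turn from the pose commanded when the call began, along the tool's axes at that moment; what a row does not reach only later rows make up. A row lasts 1/12 s, in which the tool goes at most 41.7 mm and 7.16 degrees, less where a joint would pass 70% of its speed; a pose out of reach is approached as far as the arm can. A call with a gripper value outside its range is refused whole. The fingers move at their own pace and stop on an object; the grip force is fixed at half the most. Time passes only in rows, so rows that repeat a pose let the fingers close. It gives the time, the measured TCP pose, the force, the opening and the grip force at its end, in the units of the state.
- telemetry.sense(): the state, without advancing time (a new reading comes with each control period).
- eyes.grab_frame(name): name is "scene" or "top"; returns the picture (400x640x3 uint8, red, green, blue); there is no depth.
- eyes.calibration(name): a dict with "mtx" (3x3 intrinsics, pixels), "R" (3x3) and "t" (3): a world point X has camera coordinates R X + t. Camera axes: x right, y down, z forward; pixel columns grow to the right and rows downward; lengths in m; the calibration is good to about 2 mm. A picture is of the moment at which its call begins. calibration takes no time and is no camera call.
- workorder.finish_job(): hands the job in; it is judged then, once.
Trained networks look in the newest picture that a camera, given by its name, has taken for a name from the list of things; names that differ only in an ending like _2 or _b are one class to them, and where a whole thing is asked for, a point or a joint stands for the part that bears it (a point fixed in the world has none). Each returns a list of dicts, best first, with "score" (0 to 1); they miss things now and then, are a little off and sometimes report something else, mostly with a low value. They report only what shows in the picture. A call takes as long as a camera call.
- cut_out(label, camera): "mask" (400x640 bool, what is visible of it) and "extent" ([left, top, right, bottom] in pixels, round what is visible of it).
The state is a dict: "time_s": time; "joints": joint angles; "qd": joint speeds; "joint_torque": joint torques, N m; "eef_pos": TCP position; "tcp_rot": TCP orientation; "contact_force": force on the tool from outside, world axes, zero at the start; "wrist_torque": the same for the moment, N m; "gripper_width": finger opening in m; "gripper_force": force on a finger pad.
Only numpy, scipy, OpenCV 4.12 (cv2) and the standard library are available. Lean on these libraries where they do the work, as an engineer would, in place of code of your own. Each camera call takes 0.05 s, during which the arm holds its last target. There are 200 camera calls.

TASK

Push the blue filter-pad carriage along the plate onto the tapered end of the dovetail rail and slide it fully home against the stop block, with its clamp knob still loose. Then turn the red wing knob on its side clockwise (seen from above) until it is tight, with its wing in line with the rail. Leave the carriage flat and clamped there, and do not disturb the other things on the bench.

Things in the scene. Friction and masses are not known exactly. Their poses are not given: they have to be found in the camera images.
- rail_fixture: Fixed aluminium plate on the bench, 290 x 130 x 10 mm, with a dovetail rail and a stop. Origin on the bench in the plate's middle line; plate from x = -150 to +140 mm. +x runs along the rail from its open end to the stop (push direction), z up. Dark stop block: face at x = +110 mm, 76 mm wide, top 44 mm above the bench, black sensor head on it to 60 mm. Bare plate before the rail.
- rail_mouth (a point): Tip of the rail's tapered nose (x = -15 mm in rail_fixture), on the plate's top, 10 mm above the bench; axes as rail_fixture. Steel rail, undercut: 16 mm high, 26 mm wide at the foot, 42 at the top, full width from 35 mm past this point to the stop, also behind the carriage: push it home above the rail or astride; the nose tip is 3 mm wide at the foot, 19 at the top.
- rail_home (a point): Where the carriage's origin lies when fully home against the stop: on the plate's top, middle of the rail, 35 mm before the stop face (x = +75 mm in rail_fixture). Axes as rail_fixture.
- carriage: Loose blue block, cream filter pad fixed on top, about 0.6 kg, on the plate before the nose, up to 0.3 rad skew, up to 8 mm off line. Origin under its centre, x along its groove, z up. 70 mm long (x), 72 wide (y), 36 high, pad to 47. Slides on its underside; 1.5 mm play a side on the rail; the nose takes it in within about 9 mm of line. Lug 34 mm long on its -y side to y = -92, z 4 to 14 mm.
- knob_grip (a point): Middle of the red wing of the clamp knob, on its vertical axis, at x = 0, y = -74, z = 44 mm in the carriage. The wing is a bar 46 mm long, 12 thick, 22 high (its underside 32, its top 54 mm above the plate). Below it a stem 12 mm thick with a 20 mm washer on the lug, whose top is 14 mm above the plate. This point's axes turn with the knob.
- clamp_knob (a joint): Turn of the knob, rad, growing clockwise seen from above; the wing lies 1.4 - value counterclockwise from the carriage's x: 0 = loose, wing nearly across; 1.4 = wing along the rail; end stop at 1.45. Starts at 0 to 0.2. It presses a brass gib on the rail's flank; stiff (about 0.1 N m, more as it tightens), stays where left, counts as tight beyond 1.2.
- red_lid_jar: Bystander: white plastic jar with a red lid, 45 mm wide, 62 mm tall; origin under its middle. Leave it alone.
- weigh_bottle: Bystander: small glass weighing bottle with knobbed lid, 31 mm wide, 56 mm tall; origin under its middle. Leave it alone.
- small_beaker: Bystander: small empty glass beaker, 46 x 52 mm, 58 mm tall; origin under its middle. Leave it alone.
- rubber_stopper: Bystander: black rubber stopper lying on its side, 27 x 29 mm, 26 mm high; origin under its middle. Leave it alone.
- tweezers: Bystander: steel tweezers lying flat, 13 x 123 mm, 10 mm high; origin under its middle. Leave it alone.

How it is judged:
On the way, in this order (a step that is already met when the one before it is completed fails the run):
1. the carriage is on the rail, fully home against the stop, with the knob still loose (x of carriage in the frame of rail_home between -0.003 and 0.003 m and y of carriage in the frame of rail_home between -0.004 and 0.004 m and z of carriage in the frame of rail_home between -0.003 and 0.004 m and angle between the x axis of carriage and the x axis of rail_home, either way round below 0.06 rad and value of joint clamp_knob below 0.6 rad), for 0.2 s.
2. the clamp knob is turned tight with the carriage home (x of carriage in the frame of rail_home between -0.003 and 0.003 m and y of carriage in the frame of rail_home between -0.004 and 0.004 m and z of carriage in the frame of rail_home between -0.003 and 0.004 m and angle between the x axis of carriage and the x axis of rail_home, either way round below 0.06 rad and value of joint clamp_knob above 1.2 rad), for 0.2 s.
At the end, for the whole second after the job is handed in: The carriage sits on the rail, at rest, with no more than 3 mm gap to the stop, within 4 mm of the middle line, flat on the plate (within 4 mm) and in line within 0.06 rad, and the clamp knob stands beyond 1.2 rad (all of step 2 and linear speed of carriage below 0.01 m/s); the robot touches nothing.
It fails at once if a bystander (jar, weighing bottle, beaker, stopper or tweezers) is moved by more than 30 mm (distance of any of red_lid_jar, weigh_bottle, small_beaker, rubber_stopper, tweezers from where it was at the start of the episode above 0.03 m).
It fails at once if the carriage is tipped by more than 0.35 rad (angle between carriage's own z axis and vertical above 0.35 rad).
It also fails if it takes over 72 s, if anything falls off the work surface, if the arm or the gripper's body presses on something with over 40 N, if the wrist force passes 120 N, or if a joint passes its speed limit or range.

## Working session

There is one attempt and no reset: what is moved stays moved. The work goes in short steps, Python scripts to look and compute and a tool call to move; the robot and the scene stay as the last step left them, time stands still between calls to the robot, and variables do not carry over. Pictures are saved under pics/ and viewed, at most 10 in all, crops included, and the job is handed in when it is done.

Besides the shell and the picture viewer there is one more tool, called after "Request:" as a command line: name --argument value ..., lists and objects as JSON in quotes. play_rows: Moves the arm, as the interface text tells. Its arguments: {"type":"object","properties":{"increments":{"type":"array","items":{"type":"array","items":{"type":"array","items":{"type":"number"}}}}},"required":["increments"]}

```bash
mkdir -p pics
cat > h.py <<'E'
import numpy as np, cv2
from bench import telemetry, eyes, workorder, cut_out
def save(cam,name):
    im=eyes.grab_frame(cam); cv2.imwrite('pics/'+name,cv2.cvtColor(im,cv2.COLOR_RGB2BGR)); return im
def ray(cam,px,z):
    c=eyes.calibration(cam);K,R,t=map(np.array,(c['mtx'],c['R'],c['t']))
    d=R.T@np.linalg.solve(K,[px[0],px[1],1.]);o=-R.T@t
    return o+d*(z-o[2])/d[2]
def proj(cam,X):
    c=eyes.calibration(cam);K,R,t=map(np.array,(c['mtx'],c['R'],c['t']))
    p=(K@(R@np.atleast_2d(X).T+t.reshape(3,1))).T; return p[:,:2]/p[:,2:]
E
python3 - <<'E'
from h import *
for c in('top','scene'):
    im=save(c,c+'0.png'); k=eyes.calibration(c); print(c,-np.array(k['R']).T@np.array(k['t']),np.array(k['mtx'])[0,0])
    for l in('rail_fixture','carriage','knob_grip','red_lid_jar','weigh_bottle','small_beaker','rubber_stopper','tweezers'):
        r=cut_out(l,c)
        print(l,[(round(a['score'],2),[int(v) for v in a['extent']]) for a in r[:2]])
s=telemetry.sense();print(s['time_s'],s['eef_pos'],s['tcp_rot'],s['gripper_width'])
E
```

```text
top [0.36388329 0.27361281 1.31524942] 506.2618742405875
rail_fixture [(0.92, [264, 187, 376, 239]), (0.31, [285, 140, 302, 162])]
carriage [(0.97, [272, 197, 305, 248])]
knob_grip []
red_lid_jar [(0.75, [325, 138, 339, 157])]
weigh_bottle [(0.69, [358, 129, 370, 141])]
small_beaker [(0.83, [284, 138, 303, 159])]
rubber_stopper [(0.49, [447, 268, 461, 281])]
tweezers []
scene [0.14635316 0.96409534 0.84140791] 363.20685997775144
rail_fixture [(0.59, [286, 174, 358, 254])]
carriage [(0.82, [295, 207, 341, 247]), (0.42, [264, 187, 276, 209])]
knob_grip [(0.57, [323, 224, 339, 238])]
red_lid_jar [(0.53, [277, 173, 298, 195])]
weigh_bottle []
small_beaker [(0.76, [262, 191, 277, 211])]
rubber_stopper [(0.37, [407, 162, 418, 170])]
tweezers []
0.9 [ 0.25955841 -0.59592505  0.18007024] [1.91917697e-05 9.78974707e-01 2.03981670e-01 1.06622155e-05] 0.09463164527219273
```

View pics/top0.png

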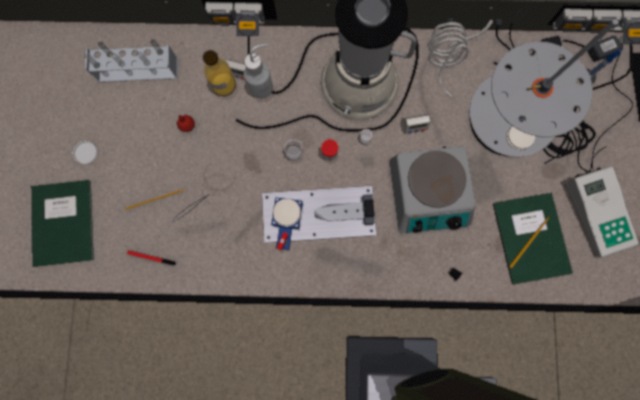

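View pics/scene0.png

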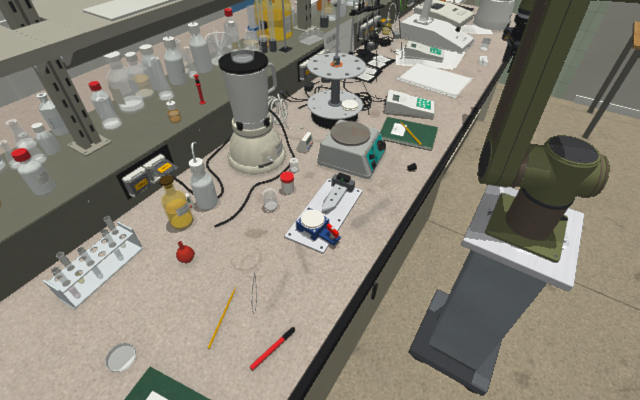

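The top view shows the plate (263–377, 187–241), the carriage at (287,214) with its red wing at (283,241), the rail's nose at about (316,212) and the stop at (368,209). The jar, beaker and weighing bottle lie above the plate. The scene view agrees.

Run:
```python
from h import *
im=eyes.grab_frame('top')
c=im[175:260,255:410]; cv2.imwrite('pics/c1.png',cv2.cvtColor(cv2.resize(c,None,fx=5,fy=5,interpolation=cv2.INTER_CUBIC),cv2.COLOR_RGB2BGR))
im2=eyes.grab_frame('scene')
c=im2[165:260,270:370]; cv2.imwrite('pics/c2.png',cv2.cvtColor(cv2.resize(c,None,fx=6,fy=6,interpolation=cv2.INTER_CUBIC),cv2.COLOR_RGB2BGR))
hsv=cv2.cvtColor(im,cv2.COLOR_RGB2HSV)
def rect(m,z,n):
    cs=max(cv2.findContours(m.astype(np.uint8),0,1)[0],key=cv2.contourArea)
    P=np.array([ray('top',p,z)[:2] for p in cs[:,0]],np.float32)*1000
    r=cv2.minAreaRect(P);print(n,r, cv2.contourArea(cs));return r
m=cut_out('rail_fixture','top')[0]['mask']|cut_out('carriage','top')[0]['mask']
m[241:]=0
rect(m,.01,'plate')
roi=np.zeros(im.shape[:2],bool);roi[185:255,262:310]=1
red=roi&((hsv[...,0]<10)|(hsv[...,0]>170))&(hsv[...,1]>140)&(hsv[...,2]>60)
rect(red,.064,'wing')
rect(roi&(hsv[...,0]>12)&(hsv[...,0]<35)&(hsv[...,1]>30)&(im.min(2)>120),.057,'pad')
rect(roi&(hsv[...,0]>100)&(hsv[...,0]<130)&(hsv[...,1]>120),.046,'blue')
for l in('red_lid_jar','weigh_bottle','small_beaker'):
    r=cut_out(l,'top')
    if r: x=r[0]['extent'];print(l,ray('top',[(x[0]+x[2])/2,(x[1]+x[3])/2],.03))
```

```text
plate ((550.2382202148438, 292.6269226074219), (131.15011596679688, 289.5921630859375), 5.171273231506348) 5239.5
wing ((459.5985107421875, 383.8724670410156), (12.223830223083496, 17.52432632446289), 65.4464111328125) 25.0Traceback (most recent call last):
  File "<stdin>", line 17, in <module>
  File "<stdin>", line 8, in rect
ValueError: max() iterable argument is empty
```

View pics/c1.png

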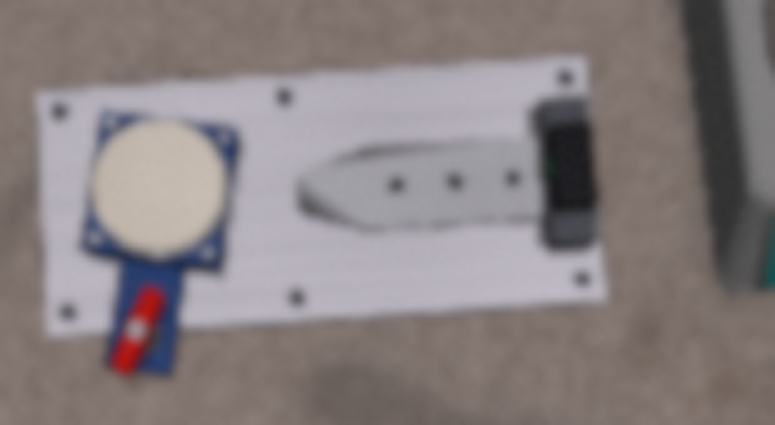

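View pics/c2.png

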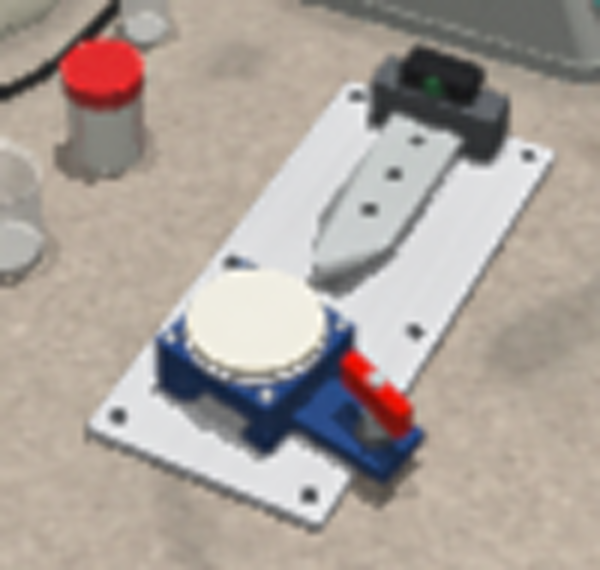

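The crops give usable corners: the plate is at (37,92), (585,57), (606,299) and (47,336). The carriage top is at (104,112), (238,130), (220,270) and (82,250). The wing runs (153,290)–(122,372) in c1, slightly clockwise of across.

Run:
```python
from h import *
from scipy.optimize import least_squares
from scipy.spatial.transform import Rotation as Ro
def P(L,z): return np.array([ray('top',[(u+.5)/5-.5+255,(v+.5)/5-.5+175],z)[:2] for u,v in L])
def Q(L,z): return np.array([ray('scene',[(u+.5)/6-.5+270,(v+.5)/6-.5+165],z)[:2] for u,v in L])
def fit(model,pts):
    f=lambda p:((np.array([[np.cos(p[2]),-np.sin(p[2])],[np.sin(p[2]),np.cos(p[2])]])@np.array(model).T).T+p[:2]-pts).ravel()
    r=least_squares(f,[*pts.mean(0),-1.55]);print(np.round(r.x,4),'res mm',np.round(1000*r.fun,1));return r.x
pm=[[-.15,.065],[.14,.065],[.14,-.065],[-.15,-.065]]
cm=[[-.035,.036],[.035,.036],[.035,-.036],[-.035,-.036]]
r=fit(pm,P([(37,92),(585,57),(606,299),(47,336)],.01))
rs=fit(pm,Q([(90,430),(350,85),(553,155),(322,527)],.01))
c=fit(cm,P([(104,112),(238,130),(220,270),(82,250)],.046))
print('rail mid', P([(396,185),(456,181),(513,179),(300,188)],.026))
a=r[2];Rr=np.array([[np.cos(a),np.sin(a)],[-np.sin(a),np.cos(a)]])
print('carr in rail',Rr@(c[:2]-r[:2])*1000,c[2]-r[2])
print('pad', Rr@(P([(159,187)],.057)[0]-r[:2])*1000)
print('railscrews',(Rr@(P([(396,185),(456,181),(513,179),(300,188)],.026)-r[:2]).T).T*1000)
w=P([(153,290),(122,372)],.064);d=w[0]-w[1];print('wing',w.mean(0),'ang rel',np.arctan2(d[1],d[0])-c[2])
print('home',r[:2]+Rr.T@[.075,0],'mouth',r[:2]+Rr.T@[-.015,0])
from bench import telemetry
q=telemetry.sense()['tcp_rot'];M=Ro.from_quat(q[1:]+0 if 0 else [q[1],q[2],q[3],q[0]]).as_matrix();print(M.round(3))
```

```text
[ 0.5494  0.2869 -1.4821] res mm [ 0.8  1.   1.2 -0.7 -1.1 -0.6 -0.9  0.3]
[ 0.546   0.2883 -1.4787] res mm [ 1.2  1.8  2.  -1.2 -1.9 -1.9 -1.4  1.3]
[ 0.5445  0.3714 -1.682 ] res mm [ 0.2  0.3  0.1 -0.7  0.2  0.4 -0.5 -0. ]
rail mid [[0.552791   0.25211304]
 [0.55558554 0.22130179]
 [0.55730498 0.1920152 ]
 [0.55008622 0.30144544]]
carr in rail [-84.56831361   2.54741211] -0.19984823545892816
pad [-84.77542976   2.57773117]
railscrews [[ 34.98409146   0.28485472]
 [ 65.92176014   0.34033717]
 [ 95.24556814  -0.54005241]
 [-14.39404232   1.95866033]]
wing [0.4713861 0.3790959] ang rel 1.3560389543542533
home [0.55605034 0.21222908] mouth [0.5480816 0.3018756]
[[ 0.917  0.399 -0.   ]
 [ 0.399 -0.917  0.   ]
 [ 0.    -0.    -1.   ]]
```

```bash
cat >> h.py <<'E'
from scipy.spatial.transform import Rotation as Ro
RO=np.array([.549,.287]);RA=-1.481
def railpt(x,y): c,s=np.cos(RA),np.sin(RA); return RO+[c*x-s*y,s*x+c*y]
def goto(xy,z,phi):
    """tool increments to pose: pointing down, tool x at world yaw phi (deg)"""
    s=telemetry.sense();q=s['tcp_rot'];M=Ro.from_quat([q[1],q[2],q[3],q[0]])
    p=np.radians(phi);T=Ro.from_matrix(np.array([[np.cos(p),np.sin(p),0],[np.sin(p),-np.cos(p),0],[0,0,-1]]))
    d=M.as_matrix().T@(np.array([*xy,z])-s['eef_pos']);print('d mm',np.round(d*1000,1),'rot',np.round((M.inv()*T).as_rotvec(degrees=True),2))
E
python3 - <<'E'
from h import *
goto([.5471,.3953],.25,83.6)
goto([.5471,.3953],.029,83.6)
E
```

```text
d mm [ 659.5 -793.9  -69.9] rot [ -0.    -0.   -60.06]
d mm [ 659.5 -793.9  151.1] rot [ -0.    -0.   -60.06]
```

Request:
play_rows --increments '[[[0, 0, -0.04, 0, 0, 0, 1], [0.03, -0.03, -0.07, 0, 0, 0, 1], [0.33, -0.4, -0.07, 0, 0, -30, 1], [0.33, -0.4, -0.07, 0, 0, -30, 1], [0.33, -0.4, -0.07, 0, 0, -30, 1], [0.33, -0.4, -0.07, 0, 0, -30, 1], [0.33, -0.4, -0.07, 0, 0, -30, 1], [0.33, -0.4, -0.07, 0, 0, -30, 1], [0.33, -0.4, -0.07, 0, 0, -30, 1], [0.33, -0.4, -0.07, 0, 0, -30, 1], [0.33, -0.4, -0.07, 0, 0, -30, 1], [0.33, -0.4, -0.07, 0, 0, -30, 1]]]'

```text
time_s: 2.1
eef_pos: [0.3841, -0.1611, 0.2496]
tcp_rot: [0.001, 0.893, 0.45, 0.0]
contact_force: [1.0, -0.0, 0.4]
gripper_width: 0.0954
gripper_force: 0.0
```

Run:
```python
from h import *
s=telemetry.sense();print(s['time_s'],s['eef_pos'],s['joints'],s['contact_force'])
goto([.5471,.3953],.25,83.6)
```

```text
2.1 [ 0.38406876 -0.16112493  0.2495931 ] [-5.26373841e-01 -4.57188293e-01  2.04492317e+00  1.30030671e-04
  1.55252304e+00  1.10763049e-01] [ 0.96217385 -0.02983728  0.374264  ]
d mm [ 5.442e+02 -2.000e+02 -5.000e-01] rot [  0.08   0.   -30.11]
```

Request:
play_rows --increments '[[[0.53, -0.195, 0, 0, 0, -29, 1], [0.53, -0.195, 0, 0, 0, -29, 1], [0.53, -0.195, 0, 0, 0, -29, 1], [0.53, -0.195, 0, 0, 0, -29, 1], [0.53, -0.195, 0, 0, 0, -29, 1], [0.53, -0.195, 0, 0, 0, -29, 1], [0.53, -0.195, 0, 0, 0, -29, 1], [0.53, -0.195, 0, 0, 0, -29, 1], [0.53, -0.195, 0, 0, 0, -29, 1], [0.53, -0.195, 0, 0, 0, -29, 1], [0.53, -0.195, 0, 0, 0, -29, 1], [0.53, -0.195, 0, 0, 0, -29, 1]]]'

```text
time_s: 3.1
eef_pos: [0.5242, 0.3193, 0.2493]
tcp_rot: [0.0, 0.751, 0.66, 0.0]
contact_force: [0.5, -0.7, 0.8]
gripper_width: 0.0952
gripper_force: 0.0
```

Run:
```python
from h import *
s=telemetry.sense();print(s['time_s'],s['eef_pos'],s['joints'],s['contact_force'])
goto([.5471,.3953],.10,83.6)
```

```text
3.1 [0.52419317 0.3193128  0.24926285] [ 4.59771290e-01  1.08207767e-02  1.65362153e+00 -1.65022558e-04
  1.47682416e+00  5.89476876e-01] [ 0.4644759  -0.69723098  0.77413683]
d mm [ 78.3  12.8 149.3] rot [ 0.02 -0.   -1.03]
```

Request:
play_rows --increments '[[[0.04, 0.008, 0.06, 0, 0, -1, 1], [0.065, 0.012, 0.1, 0, 0, -1, 1], [0.065, 0.012, 0.13, 0, 0, -1, 1], [0.065, 0.012, 0.13, 0, 0, -1, 1], [0.065, 0.012, 0.13, 0, 0, -1, 1], [0.065, 0.012, 0.13, 0, 0, -1, 1]]]'

```text
time_s: 3.6
eef_pos: [0.5434, 0.3795, 0.1176]
tcp_rot: [-0.0, 0.746, 0.666, -0.002]
contact_force: [0.1, 0.4, 0.1]
gripper_width: 0.0952
gripper_force: 0.0
```

Run:
```python
from h import *
goto([.5471,.3953],.029,83.6)
```

```text
d mm [16.3  2.2 88.6] rot [-0.16  0.13 -0.03]
```

Request:
play_rows --increments '[[[0.016, 0.002, 0.0, 0, 0, 0, 1], [0.016, 0.002, 0.03, 0, 0, 0, 1], [0.016, 0.002, 0.055, 0, 0, 0, 1], [0.016, 0.002, 0.075, 0, 0, 0, 1], [0.016, 0.002, 0.088, 0, 0, 0, 1], [0.016, 0.002, 0.088, 0, 0, 0, 1], [0.016, 0.002, 0.088, 0, 0, 0, 1]]]'

```text
time_s: 4.18
eef_pos: [0.5492, 0.3957, 0.0331]
tcp_rot: [0.0, 0.746, 0.666, 0.001]
contact_force: [0.1, 0.9, 0.2]
gripper_width: 0.0952
gripper_force: 0.0
```

Run:
```python
from h import *
im=eyes.grab_frame('scene')
c=im[165:260,270:370]; cv2.imwrite('pics/c3.png',cv2.cvtColor(cv2.resize(c,None,fx=6,fy=6,interpolation=cv2.INTER_CUBIC),cv2.COLOR_RGB2BGR))
goto([.5471,.3953],.029,83.6)
```

```text
d mm [-1.2 -2.6  5. ] rot [ 0.17 -0.14 -0.09]
```

View pics/c3.png

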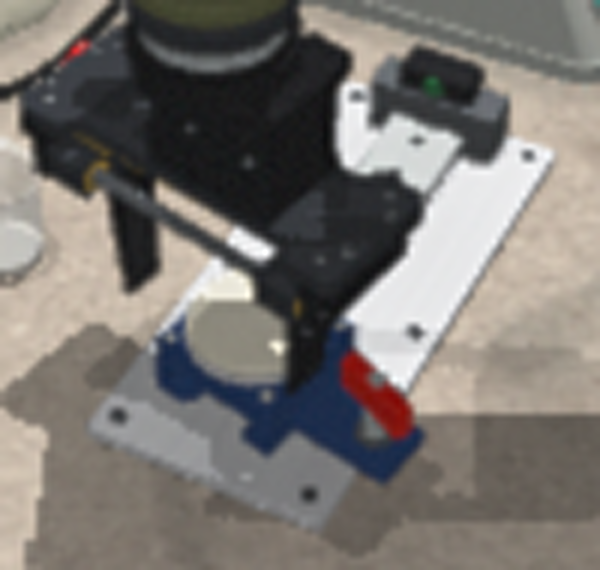

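The near finger sits beside the rear of the body, left of the wing and clear of it. I'll close now.

Request:
play_rows --increments '[[[-0.001, -0.002, 0.002, 0, 0, 0, 0.65], [-0.001, -0.002, 0.002, 0, 0, 0, 0.65], [-0.001, -0.002, 0.002, 0, 0, 0, 0.65], [-0.001, -0.002, 0.002, 0, 0, 0, 0.65], [-0.001, -0.002, 0.002, 0, 0, 0, 0.65], [-0.001, -0.002, 0.002, 0, 0, 0, 0.65]]]'

```text
time_s: 4.73
eef_pos: [0.5461, 0.3949, 0.0294]
tcp_rot: [0.0, 0.746, 0.666, 0.0]
contact_force: [0.8, 0.2, -0.0]
gripper_width: 0.0632
gripper_force: 0.0
```

Run:
```python
from h import *
s=telemetry.sense();print(s['gripper_width'],s['gripper_force'],s['contact_force'])
goto(railpt(-.084-.024,0),.031,95.1)
```

```text
0.06319639835983804 0.0 [ 0.82457619  0.1915072  -0.04286404]
d mm [-1.1 -6.8 -1.6] rot [ 1.000e-02 -1.000e-02 -1.156e+01]
```

Run:
```python
from h import *
im=eyes.grab_frame('scene')
c=im[165:260,270:370]; im2=eyes.grab_frame('top')[175:260,255:355]
f=lambda x:cv2.resize(x,(600,510),interpolation=cv2.INTER_CUBIC)
cv2.imwrite('pics/c4.png',cv2.cvtColor(cv2.resize(np.hstack([f(c),f(im2)]),(800,340)),cv2.COLOR_RGB2BGR))
s=telemetry.sense();print(s['gripper_width'],s['gripper_force'],s['contact_force'])
```

```text
0.061936536072829056 0.0 [-0.58927511  0.4455062  -0.39033191]
```

View pics/c4.png

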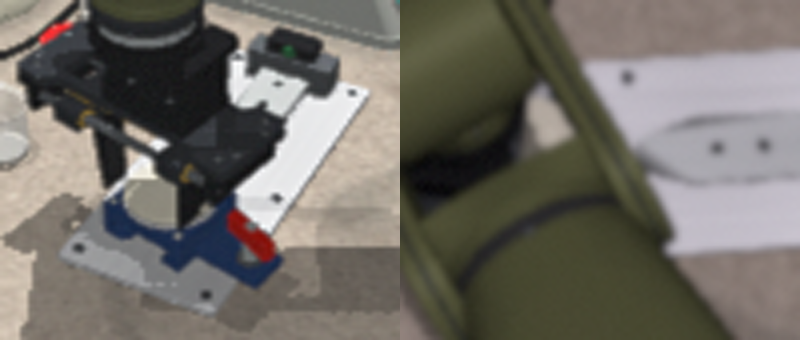

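Run:
```python
from h import *
def C(cam,X): return np.round((proj(cam,X)+.5-[270,165])*[4,3.579]*1.0,0)  # c4 left px (x4, y*340/95)
t=np.array([.5461,.3949]);y=np.array([np.sin(np.radians(83.6)),-np.cos(np.radians(83.6))])
for s in(-1,1):
    for z in(.03,.05): print(s,z,C('scene',[[*(t+s*.037*y),z]]))
c=np.array([.5445,.3714]);a=-1.682;R=np.array([[np.cos(a),-np.sin(a)],[np.sin(a),np.cos(a)]])
for p in([-.035,.036],[.035,.036],[.035,-.036],[-.035,-.036]): print(p,C('scene',[[*(c+R@p),.046]]),C('scene',[[*(c+R@p),.01]]))
print('pad c2',ray('scene',[(257.5)/6-.5+270,322.5/6-.5+165],.057), ray('top',[159.5/5-.5+255,187.5/5-.5+175],.057))
```

```text
-1 0.03 [[191. 251.]]
-1 0.05 [[191. 235.]]
1 0.03 [[114. 208.]]
1 0.05 [[113. 191.]]
[-0.035, 0.036] [[102. 203.]] [[104. 232.]]
[0.035, 0.036] [[164. 155.]] [[164. 184.]]
[0.035, -0.036] [[239. 195.]] [[238. 223.]]
[-0.035, -0.036] [[178. 246.]] [[179. 274.]]
pad c2 [0.54224662 0.37357586 0.057     ] [0.54447119 0.37160522 0.057     ]
```

Run:
```python
from h import *
im=eyes.grab_frame('scene')
c=im[190:250,280:350].astype(float)/255; c=np.clip(c*1.3,0,1)**.45
cv2.imwrite('pics/c5.png',cv2.cvtColor((cv2.resize(c,(700,600),interpolation=cv2.INTER_CUBIC).clip(0,1)*255).astype(np.uint8),cv2.COLOR_RGB2BGR))
t=np.array([.5461,.3949]);y=np.array([np.sin(np.radians(83.6)),-np.cos(np.radians(83.6))])
for s in(-1,1):print((proj('scene',[[*(t+s*.037*y),.03],[*(t+s*.037*y),.05]])+.5-[280,190])*10)
s=telemetry.sense();print(s['eef_pos'],s['joints'])
```

```text
[[377.07628489 451.43858732]
 [377.08806123 406.34471859]]
[[183.90024916 330.04738733]
 [181.38314714 284.73768215]]
[0.54606143 0.39481035 0.02916721] [ 5.46384073e-01  3.02731925e-01  1.70729908e+00 -1.57305263e-05
  1.13169125e+00  6.59146878e-01]
```

View pics/c5.png

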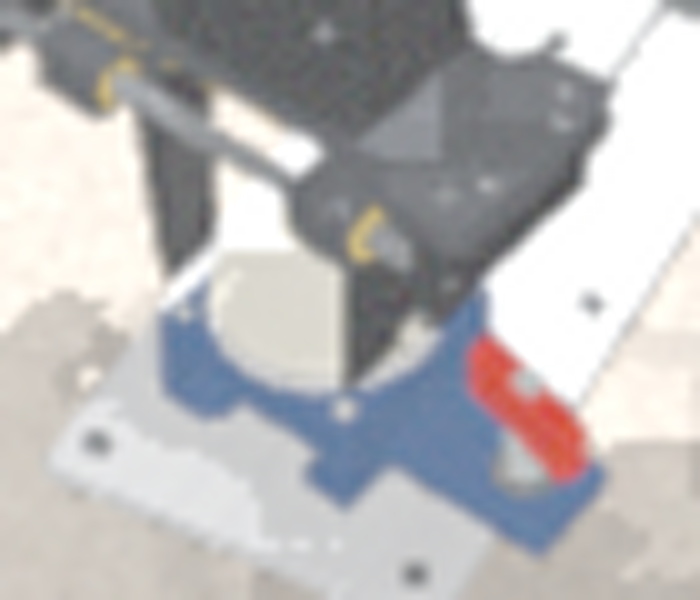

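Run:
```python
from h import *
def corners(t,phi,w,th=.012):
    p=np.radians(phi);X=np.array([np.cos(p),np.sin(p)]);Y=np.array([np.sin(p),-np.cos(p)])
    return [(n,np.array(t)+X*sx*.010+Y*sy) for n,sx,sy in(('near rear in',1,-w/2),('near rear out',1,-w/2-th),('near fr out',-1,-w/2-th),('far rear in',1,w/2),('far rear out',1,w/2+th))]
for n,c in corners([.5461,.3948],83.6,.062):
    print('c5',n,[np.round((proj('scene',[[*c,z]])[0]+.5-[280,190])*10) for z in(.03,.045,.06)])
for n,c in corners([.5492,.3957],83.6,.0952):
    print('c3',n,[np.round((proj('scene',[[*c,z]])[0]+.5-[270,165])*6) for z in(.033,.045,.06)])
```

```text
c5 near rear in [array([339., 462.]), array([339., 428.]), array([338., 394.])]
c5 near rear out [array([371., 482.]), array([371., 449.]), array([371., 414.])]
c5 near fr out [array([415., 441.]), array([416., 407.]), array([416., 372.])]
c5 far rear in [array([177., 359.]), array([175., 325.]), array([173., 291.])]
c5 far rear out [array([147., 340.]), array([144., 306.]), array([142., 272.])]
c3 near rear in [array([284., 439.]), array([284., 423.]), array([284., 402.])]
c3 near rear out [array([304., 451.]), array([304., 435.]), array([304., 414.])]
c3 near fr out [array([330., 426.]), array([330., 409.]), array([331., 389.])]
c3 far rear in [array([135., 344.]), array([133., 328.]), array([132., 307.])]
c3 far rear out [array([117., 333.]), array([115., 316.]), array([114., 296.])]
```

The enhanced view shows both fingertips ending level with the pad, near (347,385) and (165,277). So the tips are about 30 mm higher than the reported TCP implies, and the jaws closed above the body. I'll reopen and descend in small steps while watching the force.

Request:
play_rows --increments '[[[0, 0, 0, 0, 0, 0, 1], [0, 0, 0, 0, 0, 0, 1], [0, 0, 0, 0, 0, 0, 1], [0, 0, 0, 0, 0, 0, 1], [0, 0, 0.002, 0, 0, 0, 1], [0, 0, 0.004, 0, 0, 0, 1], [0, 0, 0.004, 0, 0, 0, 1]]]'

```text
time_s: 5.47
eef_pos: [0.5457, 0.3946, 0.0245]
tcp_rot: [-0.0, 0.746, 0.666, -0.001]
contact_force: [-0.1, -0.3, 0.0]
gripper_width: 0.0945
gripper_force: 0.0
```

Request:
play_rows --increments '[[[0, 0, 0.002, 0, 0, 0, 1], [0, 0, 0.004, 0, 0, 0, 1], [0, 0, 0.006, 0, 0, 0, 1], [0, 0, 0.006, 0, 0, 0, 1]]]'

```text
time_s: 5.8
eef_pos: [0.5457, 0.3946, 0.0185]
tcp_rot: [-0.0, 0.746, 0.666, -0.001]
contact_force: [0.3, 0.4, 0.6]
gripper_width: 0.0954
gripper_force: 0.0
```

Request:
play_rows --increments '[[[0, 0, 0.003, 0, 0, 0, 1], [0, 0, 0.006, 0, 0, 0, 1], [0, 0, 0.009, 0, 0, 0, 1], [0, 0, 0.009, 0, 0, 0, 1]]]'

```text
time_s: 6.13
eef_pos: [0.5455, 0.3945, 0.0092]
tcp_rot: [-0.0, 0.746, 0.666, -0.001]
contact_force: [-0.2, -0.3, 0.2]
gripper_width: 0.0952
gripper_force: 0.0
```

Request:
play_rows --increments '[[[0, 0, 0.002, 0, 0, 0, 1], [0, 0, 0.004, 0, 0, 0, 1], [0, 0, 0.006, 0, 0, 0, 1], [0, 0, 0.006, 0, 0, 0, 1]]]'

```text
time_s: 6.47
eef_pos: [0.5458, 0.3946, 0.0037]
tcp_rot: [-0.0, 0.746, 0.666, -0.0]
contact_force: [0.5, -1.3, 0.1]
gripper_width: 0.0952
gripper_force: 0.0
```

Run:
```python
from h import *
im=eyes.grab_frame('scene')
c=im[185:255,280:350].astype(float)/255; c=np.clip(c*1.3,0,1)**.45
cv2.imwrite('pics/c6.png',cv2.cvtColor((cv2.resize(c,(600,600),interpolation=cv2.INTER_CUBIC).clip(0,1)*255).astype(np.uint8),cv2.COLOR_RGB2BGR))
```

```text
(no output)
```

View pics/c6.png

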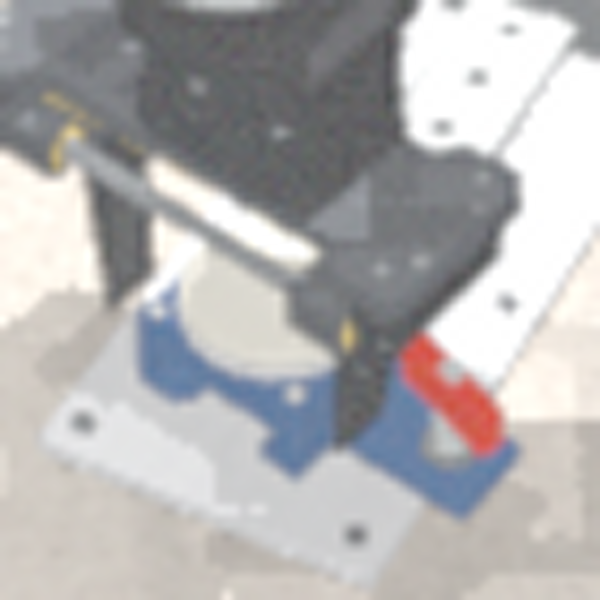

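The near finger is now down beside the body (tip at (345,445)) and clear of the wing. I'll close.

Request:
play_rows --increments '[[[0, 0, 0, 0, 0, 0, 0.65], [0, 0, 0, 0, 0, 0, 0.65], [0, 0, 0, 0, 0, 0, 0.65], [0, 0, 0, 0, 0, 0, 0.65], [0, 0, 0, 0, 0, 0, 0.65], [0, 0, 0, 0, 0, 0, 0.65]]]'

```text
time_s: 7.02
eef_pos: [0.547, 0.395, 0.0046]
tcp_rot: [0.0, 0.746, 0.666, 0.001]
contact_force: [1.7, 0.3, -1.4]
gripper_width: 0.0717
gripper_force: 30.0
```

Run:
```python
from h import *
s=telemetry.sense();print(s['gripper_width'],s['gripper_force'],s['contact_force'])
def P(u,v,z): return ray('scene',[(u+.5)/8.571-.5+280,(v+.5)/8.571-.5+185],z)
for z in(.02,.03,.04,.05): print(z,P(345,446,z)[:2],P(115,304,z)[:2])
goto(railpt(-.084-.024,0),.004,95.1)
```

```text
0.07170129295105335 29.96551215648651 [ 1.71392061  0.29851366 -1.38056547]
0.02 [0.50348416 0.39413913] [0.60648897 0.38352536]
0.03 [0.49913637 0.4010779 ] [0.60088718 0.39059335]
0.04 [0.49478858 0.40801668] [0.59528538 0.39766134]
0.05 [0.49044079 0.41495545] [0.58968359 0.40472932]
d mm [-1.3 -7.6  0.6] rot [  0.11  -0.04 -11.56]
```

Gripped: 71.7 mm at 30 N. Next I'll straighten and centre it.

Request:
play_rows --increments '[[[0, -0.002, 0, 0, 0, -3, 0.65], [-0.001, -0.004, 0, 0, 0, -6, 0.65], [-0.001, -0.006, 0, 0, 0, -9, 0.65], [-0.001, -0.008, 0, 0, 0, -11.5, 0.65], [-0.001, -0.008, 0, 0, 0, -11.5, 0.65], [-0.001, -0.008, 0, 0, 0, -11.5, 0.65]]]'

```text
time_s: 7.52
eef_pos: [0.5378, 0.3954, 0.0045]
tcp_rot: [-0.001, 0.676, 0.737, 0.0]
contact_force: [-0.2, 3.3, 0.6]
gripper_width: 0.0713
gripper_force: 30.0
```

Run:
```python
from h import *
s=telemetry.sense();print(s['gripper_width'],s['gripper_force'],s['contact_force'],s['eef_pos'])
goto(railpt(-.084-.024,0),.004,95.1)
goto(railpt(-.01-.024,0),.004,95.1)
```

```text
0.07129809963920718 29.953547716140747 [-0.22923055  3.29715557  0.62158136] [0.53775905 0.39540072 0.00448231]
d mm [-1.   1.5  0.5] rot [-0.02 -0.07 -0.13]
d mm [-75.    1.7   0.4] rot [-0.02 -0.07 -0.13]
```

Request:
play_rows --increments '[[[-0.01, 0.0015, 0, 0, 0, 0, 0.65], [-0.02, 0.0015, 0, 0, 0, 0, 0.65], [-0.03, 0.0015, 0, 0, 0, 0, 0.65], [-0.04, 0.0015, 0, 0, 0, 0, 0.65], [-0.045, 0.0015, 0, 0, 0, 0, 0.65], [-0.05, 0.0015, 0, 0, 0, 0, 0.65], [-0.055, 0.0015, 0, 0, 0, 0, 0.65], [-0.06, 0.0015, 0, 0, 0, 0, 0.65], [-0.06, 0.0015, 0, 0, 0, 0, 0.65]]]'

```text
time_s: 8.27
eef_pos: [0.545, 0.334, 0.0045]
tcp_rot: [0.0, 0.676, 0.737, -0.0]
contact_force: [0.4, 2.1, 1.1]
gripper_width: 0.0718
gripper_force: 29.9
```

Run:
```python
from h import *
goto(railpt(-.01-.024,0),.004,95.1)
im=eyes.grab_frame('scene')[165:255,275:365]
c=np.clip(im/255*1.3,0,1)**.55
cv2.imwrite('pics/c7.png',cv2.cvtColor((cv2.resize(c,(600,600),interpolation=cv2.INTER_CUBIC).clip(0,1)*255).astype(np.uint8),cv2.COLOR_RGB2BGR))
```

```text
d mm [-13.1  -0.2   0.5] rot [-0.01  0.03 -0.12]
```

View pics/c7.png

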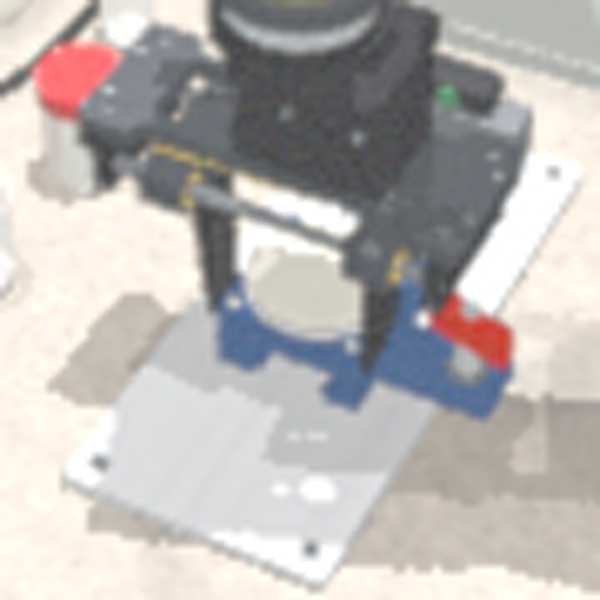

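The carriage is held flat and straight, with its groove in line with the nose and the force low. I'll continue.

Request:
play_rows --increments '[[[-0.005, 0, 0, 0, 0, 0, 0.65], [-0.01, 0, 0, 0, 0, 0, 0.65], [-0.015, 0, 0, 0, 0, 0, 0.65], [-0.02, 0, 0, 0, 0, 0, 0.65], [-0.02, 0, 0, 0, 0, 0, 0.65]]]'

```text
time_s: 8.73
eef_pos: [0.5467, 0.3148, 0.0045]
tcp_rot: [0.0, 0.676, 0.737, 0.0]
contact_force: [-0.1, 3.3, 3.0]
gripper_width: 0.0717
gripper_force: 29.9
```

Request:
play_rows --increments '[[[-0.005, 0, 0, 0, 0, 0, 0.65], [-0.01, 0, 0, 0, 0, 0, 0.65], [-0.015, 0, 0, 0, 0, 0, 0.65], [-0.02, 0, 0, 0, 0, 0, 0.65], [-0.02, 0, 0, 0, 0, 0, 0.65]]]'

```text
time_s: 9.15
eef_pos: [0.5485, 0.295, 0.0045]
tcp_rot: [0.0, 0.675, 0.737, 0.0]
contact_force: [-0.3, 3.1, 3.1]
gripper_width: 0.0719
gripper_force: 29.9
```

Run:
```python
from h import *
s=telemetry.sense();print(s['contact_force'],s['wrist_torque'])
goto(railpt(.075-.024,0),.004,95.1)
```

```text
[-0.25940227  3.091261    3.14611085] [ 0.58659922  0.15846566 -0.1166571 ]
d mm [-59.   -0.1   0.5] rot [ 0.01 -0.01 -0.09]
```

Request:
play_rows --increments '[[[-0.006, 0, 0, 0, 0, 0, 0.65], [-0.014, 0, 0, 0, 0, 0, 0.65], [-0.022, 0, 0, 0, 0, 0, 0.65], [-0.03, 0, 0, 0, 0, 0, 0.65], [-0.038, 0, 0, 0, 0, 0, 0.65], [-0.045, 0, 0, 0, 0, 0, 0.65], [-0.05, 0, 0, 0, 0, 0, 0.65], [-0.05, 0, 0, 0, 0, 0, 0.65]]]'

```text
time_s: 9.82
eef_pos: [0.5528, 0.245, 0.0045]
tcp_rot: [0.0, 0.676, 0.737, -0.0]
contact_force: [0.1, 2.1, 4.4]
gripper_width: 0.0718
gripper_force: 29.9
```

Request:
play_rows --increments '[[[-0.002, 0, 0, 0, 0, 0, 0.65], [-0.004, 0, 0, 0, 0, 0, 0.65], [-0.006, 0, 0, 0, 0, 0, 0.65], [-0.006, 0, 0, 0, 0, 0, 0.65], [-0.006, 0, 0, 0, 0, 0, 0.65]]]'

```text
time_s: 10.23
eef_pos: [0.5533, 0.2401, 0.0045]
tcp_rot: [-0.0, 0.675, 0.738, 0.0]
contact_force: [0.0, 4.5, 2.8]
gripper_width: 0.0713
gripper_force: 29.9
```

Request:
play_rows --increments '[[[-0.001, 0, 0, 0, 0, 0, 0.65], [-0.002, 0, 0, 0, 0, 0, 0.65], [-0.003, 0, 0, 0, 0, 0, 0.65], [-0.003, 0, 0, 0, 0, 0, 0.65]]]'

```text
time_s: 10.57
eef_pos: [0.5535, 0.2374, 0.0045]
tcp_rot: [-0.0, 0.675, 0.737, 0.001]
contact_force: [-0.2, 5.2, 2.9]
gripper_width: 0.0716
gripper_force: 29.9
```

Request:
play_rows --increments '[[[-0.001, 0, 0, 0, 0, 0, 0.65], [-0.002, 0, 0, 0, 0, 0, 0.65], [-0.002, 0, 0, 0, 0, 0, 0.65]]]'

```text
time_s: 10.82
eef_pos: [0.5537, 0.2354, 0.0045]
tcp_rot: [-0.0, 0.675, 0.738, 0.001]
contact_force: [-0.1, 5.1, 2.9]
gripper_width: 0.0717
gripper_force: 29.9
```

Request:
play_rows --increments '[[[-0.001, 0, 0, 0, 0, 0, 0.65], [-0.002, 0, 0, 0, 0, 0, 0.65], [-0.002, 0, 0, 0, 0, 0, 0.65]]]'

```text
time_s: 11.07
eef_pos: [0.5539, 0.2352, 0.0045]
tcp_rot: [-0.001, 0.676, 0.737, 0.002]
contact_force: [-0.6, 11.8, 1.1]
gripper_width: 0.0717
gripper_force: 29.9
```

Request:
play_rows --increments '[[[-0.001, 0, 0, 0, 0, 0, 0.65], [-0.002, 0, 0, 0, 0, 0, 0.65], [-0.002, 0, 0, 0, 0, 0, 0.65]]]'

```text
time_s: 11.32
eef_pos: [0.554, 0.2352, 0.0046]
tcp_rot: [-0.003, 0.676, 0.737, 0.003]
contact_force: [-0.5, 17.1, 0.0]
gripper_width: 0.0717
gripper_force: 29.9
```

It is home: the force rose to 17 N with TCP y stuck at 0.2352. I'll back off, release and lift.

Request:
play_rows --increments '[[[0.002, 0, 0, 0, 0, 0, 0.65], [0.003, 0, 0, 0, 0, 0, 0.65], [0.003, 0, 0, 0, 0, 0, 1], [0.003, 0, 0, 0, 0, 0, 1], [0.003, 0, 0, 0, 0, 0, 1], [0.003, 0, 0, 0, 0, 0, 1], [0.003, 0, -0.03, 0, 0, 0, 1], [0.003, 0, -0.07, 0, 0, 0, 1], [0.003, 0, -0.1, 0, 0, 0, 1], [0.003, 0, -0.1, 0, 0, 0, 1], [0.003, 0, -0.1, 0, 0, 0, 1]]]'

```text
time_s: 12.23
eef_pos: [0.5556, 0.2335, 0.107]
tcp_rot: [0.001, 0.675, 0.737, 0.002]
contact_force: [0.6, -0.6, -1.3]
gripper_width: 0.0951
gripper_force: 0.0
```

Request:
play_rows --increments '[[[0.02, -0.04, 0, 0, 0, -7, 0.6], [0.03, -0.07, 0, 0, 0, -14, 0.6], [0.03, -0.07, 0, 0, 0, -21, 0.6], [0.03, -0.07, 0, 0, 0, -28, 0.6], [0.03, -0.07, 0, 0, 0, -35, 0.6], [0.03, -0.07, 0, 0, 0, -42, 0.6], [0.03, -0.07, 0, 0, 0, -49, 0.6], [0.03, -0.07, 0, 0, 0, -56, 0.6], [0.03, -0.07, 0, 0, 0, -63, 0.6], [0.03, -0.07, 0, 0, 0, -70, 0.6], [0.03, -0.07, 0, 0, 0, -77, 0.6], [0.03, -0.07, 0, 0, 0, -77, 0.6]]]'

```text
time_s: 13.23
eef_pos: [0.48, 0.2562, 0.1017]
tcp_rot: [-0.002, 0.069, 0.998, -0.001]
contact_force: [0.1, -0.4, 0.4]
gripper_width: 0.0574
gripper_force: 0.0
```

Run:
```python
from h import *
im=eyes.grab_frame('scene'); 
hsv=cv2.cvtColor(im,cv2.COLOR_RGB2HSV)
m=(((hsv[...,0]<10)|(hsv[...,0]>170))&(hsv[...,1]>140)&(hsv[...,2]>60));roi=np.zeros(m.shape,bool);roi[190:235,325:375]=1
ys,xs=np.nonzero(m&roi);print(len(xs),xs.mean(),ys.mean(),ray('scene',[xs.mean(),ys.mean()],.056) if len(xs) else '')
print('pred',proj('scene',[[*railpt(.075,-.074),.054]]))
f=lambda a:cv2.resize(np.clip(a/255*1.3,0,1)**.6,(400,400),interpolation=cv2.INTER_CUBIC).clip(0,1)*255
t=eyes.grab_frame('top')[165:255,290:380]
cv2.imwrite('pics/c8.png',cv2.cvtColor(np.hstack([f(im[150:240,290:380]),f(t)]).astype(np.uint8),cv2.COLOR_RGB2BGR))
s=telemetry.sense();print(s['eef_pos'],s['joints'],s['time_s'])
goto(railpt(.075,-.074),.004,173)
```

```text
62 358.5806451612903 193.74193548387098 [0.47799754 0.2089724  0.056     ]
pred [[357.89138744 193.10320676]]
[0.480346   0.25657997 0.10240675] [ 3.92133232e-01 -4.47419720e-02  1.95827528e+00 -2.10333621e-04
  1.23117125e+00 -1.03634927e+00] 13.3333
d mm [ -9.1 -50.   98.5] rot [-0.1  -0.15 -1.15]
```

View pics/c8.png

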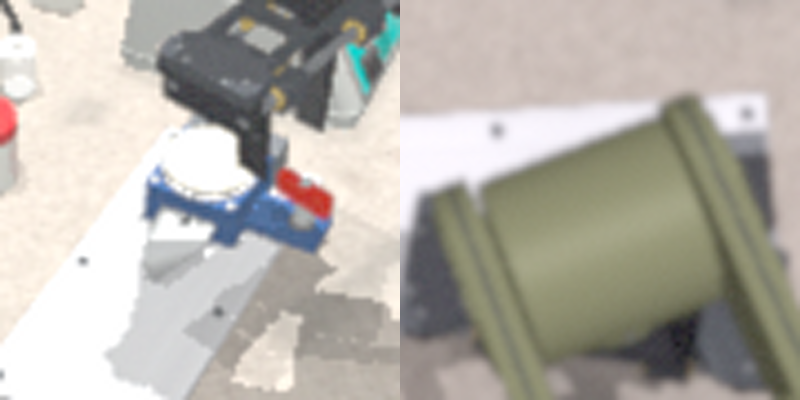

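The scene shows the carriage astride the rail by the stop, with the wing at (305,192) in the left crop, still across. The red centroid is within 1 px of the prediction. Next I'll move over the knob.

Request:
play_rows --increments '[[[-0.009, -0.03, 0, 0, 0, -1, 0.6], [-0.009, -0.05, 0, 0, 0, -1, 0.6], [-0.009, -0.05, 0.03, 0, 0, -1, 0.6], [-0.009, -0.05, 0.05, 0, 0, -1, 0.6], [-0.009, -0.05, 0.05, 0, 0, -1, 0.6], [-0.009, -0.05, 0.05, 0, 0, -1, 0.6]]]'

```text
time_s: 13.83
eef_pos: [0.4819, 0.2059, 0.0526]
tcp_rot: [-0.002, 0.062, 0.998, -0.001]
contact_force: [-0.9, 0.2, 0.9]
gripper_width: 0.057
gripper_force: 0.0
```

Run:
```python
from h import *
goto([.4815,.206],.004,173)
```

```text
d mm [ 0.2  0.2 48.6] rot [-0.1  -0.2  -0.07]
```

Request:
play_rows --increments '[[[0, 0, 0.012, 0, 0, 0, 0.6], [0, 0, 0.024, 0, 0, 0, 0.6], [0, 0, 0.034, 0, 0, 0, 0.6], [0, 0, 0.042, 0, 0, 0, 0.6], [0, 0, 0.047, 0, 0, 0, 0.6], [0, 0, 0.047, 0, 0, 0, 0.6]]]'

```text
time_s: 14.33
eef_pos: [0.4822, 0.2061, 0.0055]
tcp_rot: [-0.001, 0.061, 0.998, -0.0]
contact_force: [0.0, 0.2, -0.7]
gripper_width: 0.0571
gripper_force: 0.0
```

Request:
play_rows --increments '[[[0, 0, 0, 0, 0, 0, 0.05], [0, 0, 0, 0, 0, 0, 0.05], [0, 0, 0, 0, 0, 0, 0.05], [0, 0, 0, 0, 0, 0, 0.05], [0, 0, 0, 0, 0, 0, 0.05], [0, 0, 0, 0, 0, 0, 0.05], [0, 0, 0, 0, 0, 0, 0.05], [0, 0, 0, 0, 0, 0, 0.05]]]'

```text
time_s: 15.0
eef_pos: [0.4833, 0.206, 0.0074]
tcp_rot: [-0.0, 0.061, 0.998, -0.0]
contact_force: [-1.9, -2.3, 1.3]
gripper_width: 0.0117
gripper_force: 29.8
```

Run:
```python
from h import *
s=telemetry.sense();print(s['contact_force'],s['wrist_torque'],s['gripper_width'],s['gripper_force'])
goto([.4815,.206],.006,173)
```

```text
[-1.89258628 -2.3113653   1.26127961] [-0.33923174 -0.00297722 -0.10960504] 0.011706387635707397 29.823194897035137
d mm [ 1.8 -0.2  1.4] rot [-0.06 -0.    0.04]
```

Request:
play_rows --increments '[[[0, 0, 0, 0, 0, 5, 0.05], [0, 0, 0, 0, 0, 10, 0.05], [0, 0, 0, 0, 0, 15, 0.05], [0, 0, 0, 0, 0, 20, 0.05], [0, 0, 0, 0, 0, 25, 0.05], [0, 0, 0, 0, 0, 30, 0.05], [0, 0, 0, 0, 0, 35, 0.05], [0, 0, 0, 0, 0, 40, 0.05], [0, 0, 0, 0, 0, 40, 0.05]]]'

```text
time_s: 15.75
eef_pos: [0.4831, 0.2059, 0.0074]
tcp_rot: [-0.0, 0.399, 0.917, -0.001]
contact_force: [-1.9, -3.2, 3.0]
gripper_width: 0.0119
gripper_force: 29.9
```

Run:
```python
from h import *
s=telemetry.sense();print(s['contact_force'],s['wrist_torque'],s['gripper_width'],s['gripper_force'])
goto([.4815,.206],.006,95.1)
```

```text
[-1.9251153  -3.24466684  3.01518025] [-0.62614729  0.24486848 -0.10029591] 0.011932983759201715 29.903747944626957
d mm [ 1.2 -1.1  1.4] rot [-0.08  0.04 37.87]
```

Request:
play_rows --increments '[[[0, 0, 0, 0, 0, 5, 0.05], [0, 0, 0, 0, 0, 10, 0.05], [0, 0, 0, 0, 0, 15, 0.05], [0, 0, 0, 0, 0, 20, 0.05], [0, 0, 0, 0, 0, 25, 0.05], [0, 0, 0, 0, 0, 30, 0.05], [0, 0, 0, 0, 0, 35, 0.05], [0, 0, 0, 0, 0, 39, 0.05], [0, 0, 0, 0, 0, 39, 0.05], [0, 0, 0, 0, 0, 39, 0.05]]]'

```text
time_s: 16.58
eef_pos: [0.4815, 0.2059, 0.0074]
tcp_rot: [-0.001, 0.681, 0.732, -0.002]
contact_force: [-7.1, -4.2, 9.4]
gripper_width: 0.0119
gripper_force: 29.9
```

Run:
```python
from h import *
s=telemetry.sense();print(s['contact_force'],s['wrist_torque'],s['gripper_width'],s['gripper_force'])
goto([.4815,.206],.006,95.1)
```

```text
[-7.08171758 -4.184265    9.40361996] [-0.69527019  1.21484771 -0.01528334] 0.011941787105571956 29.911401938879862
d mm [0.1 0.1 1.4] rot [-0.28  0.07 -0.93]
```

Request:
play_rows --increments '[[[0, 0, 0, 0, 0, 0, 0.4], [0, 0, 0, 0, 0, 0, 0.4], [0, 0, 0, 0, 0, 0, 0.4], [0, 0, 0, 0, 0, 0, 0.4], [0, 0, -0.02, 0, 0, 0, 0.4], [0, 0, -0.05, 0, 0, 0, 0.4], [0, 0, -0.09, 0, 0, 0, 0.4], [0, 0, -0.13, 0, 0, 0, 0.4], [0, 0, -0.17, 0, 0, 0, 0.4], [0, 0, -0.2, 0, 0, 0, 0.4]]]'

```text
time_s: 17.42
eef_pos: [0.4844, 0.2069, 0.2113]
tcp_rot: [0.001, 0.682, 0.732, 0.002]
contact_force: [0.6, 0.1, 0.6]
gripper_width: 0.0378
gripper_force: 0.0
```

Request:
play_rows --increments '[[[0, -0.04, -0.02, 0, 0, 0, 0.4], [-0.04, -0.08, -0.02, 0, 0, 0, 0.4], [-0.08, -0.1, -0.02, 0, 0, 0, 0.4], [-0.12, -0.1, -0.02, 0, 0, 0, 0.4], [-0.16, -0.1, -0.02, 0, 0, 0, 0.4], [-0.2, -0.1, -0.02, 0, 0, 0, 0.4], [-0.24, -0.1, -0.02, 0, 0, 0, 0.4], [-0.28, -0.1, -0.02, 0, 0, 0, 0.4], [-0.32, -0.1, -0.02, 0, 0, 0, 0.4], [-0.36, -0.1, -0.02, 0, 0, 0, 0.4], [-0.4, -0.1, -0.02, 0, 0, 0, 0.4], [-0.4, -0.1, -0.02, 0, 0, 0, 0.4]]]'

```text
time_s: 18.42
eef_pos: [0.4114, -0.2051, 0.227]
tcp_rot: [0.001, 0.684, 0.73, -0.001]
contact_force: [1.1, 1.4, 0.2]
gripper_width: 0.0383
gripper_force: 0.0
```

Run:
```python
from h import *
im=eyes.grab_frame('top').astype(int);c=eyes.calibration('top')
# red wing & pad in rail frame
a=RA;Rr=np.array([[np.cos(a),np.sin(a)],[-np.sin(a),np.cos(a)]])
def fit(m,z,n):
    ys,xs=np.nonzero(m)
    if len(xs)<5: print(n,len(xs));return
    P=np.array([Rr@(ray('top',(x,y),z)[:2]-RO) for x,y in zip(xs,ys)])*1000
    w,v=np.linalg.eigh(np.cov(P.T));print(n,len(xs),P.mean(0).round(1),'std',np.sqrt(w).round(1),'ang',np.degrees(np.arctan2(v[1,1],v[0,1])).round(1))
roi=np.zeros(im.shape[:2],bool);roi[185:260,310:385]=1
r,g,b=im[...,0],im[...,1],im[...,2]
fit(roi&(r>g+50)&(r>b+50),.064,'wing')
fit(roi&(b>r+25),.046,'blue')
fit(roi&(r>b+10)&(r<b+50)&(b>120)&(r>150),.057,'pad')
print('pred wing px',proj('top',[[*railpt(.075,-.074),.064]]),'pad',proj('top',[[*railpt(.075,0),.057]]))
for l in('red_lid_jar','weigh_bottle','small_beaker','rubber_stopper'):
    q=cut_out(l,'top');print(l,[(round(x['score'],2),[int(v) for v in x['extent']]) for x in q[:1]])
s=telemetry.sense();print(s['time_s'],s['eef_pos'],s['contact_force'])
```

```text
wing 70 [ 72.4 -75.7] std [ 3.2 14.3] ang 178.8
blue 294 [ 72.1 -44.2] std [18.2 31.4] ang 87.6
pad 522 [74.5 -2.3] std [16.2 17.7] ang 91.8
pred wing px [[352.32785668 238.13596288]] pad [[349.9140595  209.02277061]]
red_lid_jar [(0.56, [343, 235, 360, 240])]
weigh_bottle [(0.53, [360, 130, 369, 140])]
small_beaker [(0.84, [285, 141, 302, 156])]
rubber_stopper [(0.4, [448, 268, 463, 282])]
18.6667 [ 0.4119129  -0.1985247   0.22715128] [-0.44835371 -0.31178391  0.23886125]
```

The wing is in line and the bystanders have not moved. I'll check the stop gap more closely.

Run:
```python
from h import *
im=eyes.grab_frame('top').astype(np.float32); im0=cv2.cvtColor(cv2.imread('pics/top0.png'),cv2.COLOR_BGR2RGB).astype(np.float32)
def prof(I,pts,z):
    P=proj('top',[[*p,z] for p in pts]).astype(np.float32);s=cv2.remap(I,P[None,:,0],P[None,:,1],cv2.INTER_LINEAR)[0];return s
xs=np.arange(28,122,3)/1000
for y in(.031,-.031):
    s=prof(im,[railpt(x,y) for x in xs],.046);print(y);print([(int(round(x*1000)),int(v[0]),int(v[2]-v[0])) for x,v in zip(xs,s)])
s=prof(im0,[railpt(x,.031) for x in xs],.044);print('old');print([(int(round(x*1000)),int(v[0]),int(v[2]-v[0])) for x,v in zip(xs,s) if x>.09])
# lug edges at y=-.088, z=.024
xs=np.arange(45,106,3)/1000
s=prof(im,[railpt(x,-.087) for x in xs],.024);print('lug',[(int(round(x*1000)),int(v[0]),int(v[2]-v[0])) for x,v in zip(xs,s)])
```

```text
0.031
[(28, 176, 5), (31, 171, 4), (34, 154, 4), (37, 127, 6), (40, 98, 18), (43, 100, 24), (46, 116, 20), (49, 106, 26), (52, 90, 33), (55, 97, 26), (58, 126, 10), (61, 155, -1), (64, 173, -9), (67, 183, -13), (70, 187, -15), (73, 188, -14), (76, 190, -15), (79, 187, -15), (82, 181, -12), (85, 172, -9), (88, 160, -3), (91, 140, 5), (94, 115, 19), (97, 90, 31), (100, 90, 30), (103, 107, 21), (106, 102, 22), (109, 80, 21), (112, 69, 13), (115, 72, 8), (118, 75, 7), (121, 75, 7)]
-0.031
[(28, 180, 5), (31, 176, 4), (34, 154, 4), (37, 109, 11), (40, 79, 30), (43, 96, 31), (46, 102, 29), (49, 82, 39), (52, 69, 42), (55, 84, 28), (58, 109, 12), (61, 134, 0), (64, 150, -4), (67, 158, -10), (70, 165, -12), (73, 170, -14), (76, 168, -14), (79, 168, -13), (82, 168, -12), (85, 160, -8), (88, 140, -2), (91, 117, 8), (94, 91, 27), (97, 83, 36), (100, 104, 28), (103, 121, 18), (106, 98, 23), (109, 62, 24), (112, 64, 11), (115, 71, 8), (118, 74, 7), (121, 75, 7)]
old
[(91, 179, 5), (94, 180, 4), (97, 180, 4), (100, 173, 4), (103, 153, 3), (106, 117, 2), (109, 83, 3), (112, 69, 6), (115, 71, 6), (118, 72, 7), (121, 73, 6)]
lug [(45, 127, -18), (48, 125, -18), (51, 109, -14), (54, 79, 0), (57, 53, 34), (60, 44, 59), (63, 44, 65), (66, 44, 64), (69, 46, 60), (72, 46, 57), (75, 45, 58), (78, 44, 59), (81, 42, 61), (84, 43, 62), (87, 53, 51), (90, 77, 21), (93, 104, -7), (96, 122, -17), (99, 128, -19), (102, 131, -19), (105, 131, -18)]
```

The pad is centred at 75.1 mm and the front edge is at about 110 mm, where the stop face is. The robot-side estimate also puts it within 1 mm or so of home. I'll hand in.

```bash
python3 -c "
from bench import workorder
print(workorder.finish_job())"
```

```text
the job is handed in; nothing more can be done
None
```

I handed the job in with the carriage home against the stop (gap about 1 mm by camera and arm readings), the red knob turned tight with its wing within about 1° of the rail, and no bystander seen to move; I couldn't check the tweezers or jar from the detections, and no verdict came back.

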